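Load the banding wheel and hold its index plunger out

ROBOT

A 6-joint arm with a two-finger parallel gripper is mounted at the origin on the work surface. World frame = base frame: x ahead of the robot, y to its left, z up, the work surface at z = 0. Lengths are in m, angles in rad, forces in N, time in s.
With the tool pointing down it reaches from about 0.25 to 0.775 m from the base axis. Payload 4 kg.
Tool frame: the origin (TCP) lies midway between the tips of the shut fingers; the grasp point (between the pads) lies 19 mm behind it; z points along the fingers, y is the direction in which the jaws open and shut (so a half turn about z gives the same grasp; the last joint's range is limited). The gripper opens to 94 mm and grips with 3 to 60 N. Pads are 16 mm wide; open, the fingers measure 119 mm over their backs; the gripper's body (75 mm by 177 mm) begins 78 mm behind the grasp point.
Start: joints at [1.146, 0.087, 1.371, -0, 1.684, -0.103], TCP at [0.174, 0.522, 0.206] pointing down, gripper open.
Joint ranges: [-3.1, 3.1], [-0.76, 2.03], [0.27, 2.55], [-1.08, 4.22], [0.17, 2.65], [-2.57, 2.57]. Speed limits (rad/s): [2.79, 2.79, 3.14, 3.14, 3.14, 3.14].

INTERFACE

Orientations are given as [roll, pitch, yaw] about the fixed x, y, z axes, in that order (R = Rz(yaw) Ry(pitch) Rx(roll)).
In Python, from bench import robot gives the robot as it stands.
- The arm moves only by the tool drive_tool, never from a script. Its argument "series" is a list that holds one entry, the list of rows, each a list of 7 numbers: the turn, a rotation vector about the tool's x, y, z in rad, then the shift along the tool's x, y, z in cm, then the opening in per cent of the stroke, from 0 (shut) to 100 (fully open). In form: [[[rx, ry, rz, tx, ty, tz, fingers], ...]]. A call has 1 to 20 rows; each row is the pose to reach, as a shift and turn from the pose measured when the call began, along the tool's axes at that moment; what a row does not reach only later rows make up. A row lasts 1/10 s, in which the tool goes at most 50 mm and 8.59 degrees, less where a joint would pass 70% of its speed; a pose out of reach is approached as far as the arm can. A call with a gripper value outside its range is refused whole. The fingers move at their own pace and stop on an object; the grip force is fixed at half the most. Time passes only in rows, so rows that repeat a pose let the fingers close. It gives the time, the measured TCP pose, the force and the opening at its end, in the units of the state.
- robot.get_obs(): the state, without advancing time (a new reading comes with each control period).
- robot.snapshot(name): name is "scene" or "top" or "wrist"; returns a dict with "img" (384x512x3 uint8, blue, green, red), "depth" (384x512 float32, m along the optical axis (not along the pixel's ray), 0 where there is no reading), "vertical_fov" (degrees; the focal length in pixels is half the picture's height over the tangent of half this angle, whatever the lens; pixels are square), "cx", "cy" (the principal point, pixels), "rvec" (rotation vector, rad) and "tvec" (3), from world to camera coordinates, as OpenCV has them. Camera axes: x right, y down, z forward; pixel columns grow to the right and rows downward; lengths in m; the calibration is good to about 2 mm. The wrist camera is an equidistant fisheye: a pixel r from the principal point sees the ray r / f radians off the axis. A picture is of the moment at which its call begins.
- robot.close_job(): hands the job in, once; it reports no verdict.
The state is a dict: "time": time; "joint_positions": joint angles; "qvel": joint speeds; "joint_torque": joint torques, N m; "tool_pos": TCP position; "ee_rot": TCP orientation; "wrist_force": force on the tool from outside, world axes, zero at the start; "wrist_torque": the same for the moment, N m; "width": finger opening in m.
Only numpy, scipy, OpenCV 4.12 (cv2) and the standard library are available. Lean on these libraries where they do the work, as an engineer would, in place of code of your own. Each camera call takes 0.05 s, during which the arm holds its last target.

TASK

Stand the tumbler upright in the centring ring of the banding wheel, foot fully down on the wheel head, and let go of it. Then grip the knob of the wheel's sprung index plunger, pull it straight up as far as it goes and finish while still holding it there, so that I can turn the wheel. Leave the bowl, the vase and the brush where they are.

Things in the scene. Friction and masses are not known exactly. Their poses are not given: they have to be found in the camera images.
- tumbler: Straight, handleless, open unglazed white tumbler, 85 mm tall, outer diameter 48 mm at the foot and 54 mm at the rim, wall 4 mm, 110 to 220 g. Origin: centre of its underside, z up its axis. Stands upright on the table, in one of three places shared with the bowl and the vase.
- turntable: Banding wheel (decorating turntable) fixed to the table, turned by any yaw. Origin: on its axis at table height, z up. Heavy round foot 170 mm in diameter; metal wheel head, 220 mm in diameter, its flat top 80 mm above the table. At its own +x side a dark bracket stands outside the head (post out to 138 mm from the axis, 28 mm wide) and an arm, top 112 mm above the table, reaches in over the rim and carries the upright index plunger, 98 mm from the wheel's axis.
- ring_floor (a point): Centre of the wheel head's flat top, on the wheel's axis, 80 mm above the table: the floor of the centring ring, where the tumbler's foot goes. The ring is fixed to the head: inner diameter 58 mm, outer 72 mm, 8 mm high. z up.
- knob (a point): Centre of the plunger's round black knob, an upright cylinder 26 mm in diameter and 26 mm tall; moves with the plunger. At rest it is 147 mm above the table (knob from 134 to 160 mm). Below it an upright steel housing, 18 mm in diameter, ends 130 mm above the table. 98 mm from the wheel's axis, +x side of the turntable. Nothing is nearby at knob height but the tumbler once it is loaded.
- plunger (a joint): How far the plunger is pulled up, m: 0 = pin seated 8 mm deep in its hole in the wheel head, locking it; 0.016 = fully back against its stop, pin 8 mm clear above the head. Springs back when let go; the pull is 5 N at the start and 10.5 N at the stop.
- bowl: Bystander: open unglazed white bowl, 96 mm across the rim, 50 mm tall. Origin: centre of its underside.
- vase: Bystander: unglazed white closed vase with a narrow neck, 128 mm tall, 72 mm across the belly. Origin: centre of its underside.
- brush: Bystander: a brush lying on the table beyond the pots.

How it is judged:
By the outcome, as a careful person would: the job done as asked, in the order asked, and still so for the second after the job is handed in, while the arm keeps its last pose, push and grip.
It also fails if it takes over 42 s, if anything falls off the work surface, if the arm or the gripper's body presses on something with over 40 N, if the wrist force passes 120 N, or if a joint passes its speed limit or range.

## Working session

There is one attempt and no reset: what is moved stays moved. The work goes in short steps, Python scripts to look and compute and a tool call to move; the robot and the scene stay as the last step left them, time stands still between calls to the robot, and variables do not carry over. Pictures are saved under pics/ and viewed, and the job is handed in when it is done.

Besides the shell and the picture viewer there is one more tool, called as a command line: name --argument value ..., lists and objects as JSON in quotes. drive_tool: Moves the arm, as the interface text tells. Its arguments: {"type":"object","properties":{"series":{"type":"array","items":{"type":"array","items":{"type":"array","items":{"type":"number"}}}}},"required":["series"]}

```bash
mkdir -p pics; ls; cat > h.py <<'E'
import numpy as np, cv2
from bench import robot
def snap(n,tag):
    s=robot.snapshot(n); cv2.imwrite(f'pics/{tag}.png',s['img']); np.savez(f'pics/{tag}.npz',**{k:np.asarray(v) for k,v in s.items()}); return s
def cloud(s,fish=False):
    img=s['img'];d=s['depth'];H,W=d.shape
    f=H/2/np.tan(np.radians(float(s['vertical_fov']))/2)
    v,u=np.mgrid[:H,:W]; x=(u-float(s['cx']))/f; y=(v-float(s['cy']))/f
    if fish:
        r=np.hypot(x,y); k=np.where(r>1e-9,np.tan(np.minimum(r,1.5))/np.maximum(r,1e-9),1); x=x*k;y=y*k
    P=np.stack([x*d,y*d,d],-1)
    R=cv2.Rodrigues(np.asarray(s['rvec'],float))[0]; t=np.asarray(s['tvec'],float).ravel()
    return (P-t)@R   # world
E
python3 - <<'E'
from h import *
for n in('scene','top','wrist'):
    s=snap(n,n+'0')
    print(n,s['vertical_fov'],s['cx'],s['cy'],s['rvec'],s['tvec'])
o=robot.get_obs();print(o)
E
```

```text
pics
scene 50.188359364379814 258.49370874977603 190.0413301152695 [ 1.20027011  2.32070023 -0.95401774] [ 0.38113001 -0.22894861  1.46146292]
top 57.13118272047688 254.31575185953494 193.95107114416598 [ 1.97968639 -2.259011    0.23161755] [0.01225941 0.60139371 0.80504337]
wrist 65.70646984690485 254.11688368035465 191.11058109959865 [-2.35982666 -1.6999561  -0.23294688] [-0.54882324 -0.0269019   0.38963845]
{'time': 0.15, 'joint_positions': array([ 1.14589608e+00,  8.77769022e-02,  1.37188555e+00, -2.22497179e-05,
        1.68358685e+00, -1.03113670e-01]), 'qvel': array([-0.00100861, -0.00348444, -0.00499453,  0.00204317,  0.00134996,
       -0.00045031]), 'joint_torque': array([ 1.67342034e-03, -3.40642476e+01, -3.02793145e+01,  7.19603221e-02,
        3.05580860e-02, -1.17304789e-04]), 'tool_pos': array([0.1737917 , 0.52138471, 0.20458853]), 'ee_rot': array([-3.13994253e+00, -1.48525178e-04,  2.81980347e+00]), 'wrist_force': array([ 0.26814658, -0.13671766,  0.52518563]), 'wrist_torque': array([0.03676549, 0.02361279, 0.01985212]), 'width': 0.09423345093922784}
```

View pics/scene0.png

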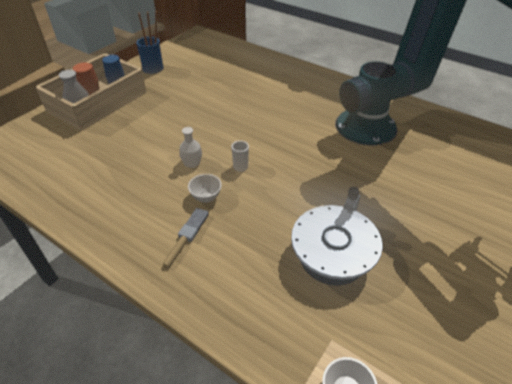

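View pics/top0.png

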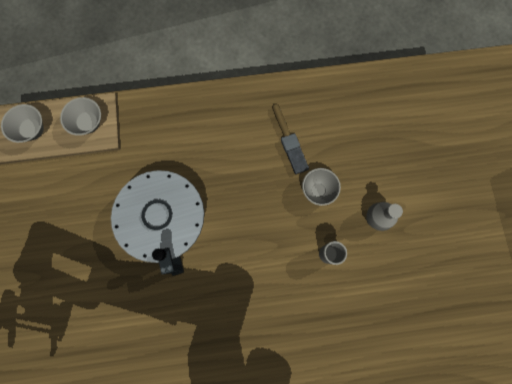

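View pics/wrist0.png

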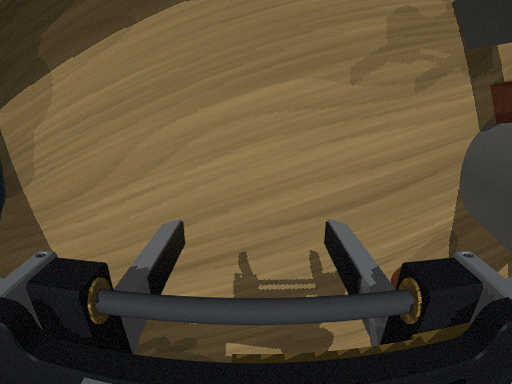

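The top view shows the tumbler at (336,253), bowl (321,188), vase (385,215), wheel centre (157,215) and plunger around (160,254). The scene view agrees. Next I'll measure them from depth.

```bash
cat >> h.py <<'E'
def circ(p):
    A=np.c_[2*p,np.ones(len(p))]; s=np.linalg.lstsq(A,(p**2).sum(1),rcond=None)[0]
    return s[:2],np.sqrt(s[2]+s[:2]@s[:2])
E
python3 - <<'E'
from h import *
L=lambda t:dict(np.load(f'pics/{t}.npz'))
for t in('top0','scene0'):
    s=L(t);C=cloud(s)
    pts={'top0':dict(tum=(336,253),bowl=(321,188),vase=(395,211),wheel=(157,215),knob=(160,254),table=(250,300)),'scene0':dict(tum=(241,148),bowl=(205,185),vase=(188,135),wheel=(337,238),knob=(353,193),table=(130,200))}[t]
    for k,(u,v) in pts.items(): print(t,k,C[v,u].round(4))
    P=C.reshape(-1,3); P=P[s['depth'].ravel()>0]
    w=C[pts['wheel'][1],pts['wheel'][0]][:2]; tu=C[pts['tum'][1],pts['tum'][0]][:2]
    d=np.hypot(*(P[:,:2]-w).T)
    def boundary(Q,c):
        # outermost pts per angle
        a=np.arctan2(*(Q-c).T[::-1]); r=np.hypot(*(Q-c).T); b=((a+np.pi)/(2*np.pi)*60).astype(int)
        return np.array([Q[b==i][r[b==i].argmax()] for i in range(60) if (b==i).any()])
    hd=P[(d<.14)&(abs(P[:,2]-.08)<.006)][:,:2]; b=boundary(hd,w); c,r=circ(b); 
    for _ in range(3):
        e=abs(np.hypot(*(b-c).T)-r); c,r=circ(b[e<max(.003,np.median(e)*2)])
    print('head',c,r,len(hd), np.median(P[(d<.1)&(abs(P[:,2]-.08)<.006)][:,2]))
    rg=P[(np.hypot(*(P[:,:2]-c).T)<.045)&(P[:,2]>.0845)&(P[:,2]<.094)]
    if len(rg)>20: print('ring',circ(rg[:,:2]),rg[:,:2].mean(0),len(rg))
    kn=P[(d<.16)&(P[:,2]>.15)&(P[:,2]<.17)]; print('knobtop',kn.mean(0),len(kn), np.ptp(kn,0))
    ar=P[(d<.2)&(P[:,2]>.1)&(P[:,2]<.12)]; print('arm',ar.mean(0),len(ar))
    dt=np.hypot(*(P[:,:2]-tu).T)
    rim=P[(dt<.05)&(P[:,2]>.080)&(P[:,2]<.092)]; print('rim',circ(rim[:,:2]),rim.mean(0),len(rim))
E
```

```text
top0 tum [ 0.4307 -0.2532  0.0058]
top0 bowl [ 0.6019 -0.2442  0.0051]
top0 vase [ 0.5043 -0.3721  0.1281]
top0 wheel [0.5741 0.1696 0.0772]
top0 knob [0.4764 0.1484 0.1614]
top0 table [ 3.455e-01 -2.270e-02 -2.000e-04]
head [0.57513234 0.1684659 ] 0.10926634979412755 6219 0.0800113865415232
ring (array([0.57499641, 0.16812371]), np.float64(0.032293146235131416)) [0.57478468 0.16814022] 259
knobtop [0.47803783 0.15289505 0.15921271] 130 [0.02369477 0.02527167 0.01324719]
arm [0.45964666 0.14812801 0.11146041] 246
rim (array([ 0.43296043, -0.23298512]), np.float64(0.024699845072486588)) [ 0.43279877 -0.23377208  0.08470859] 128
scene0 tum [ 0.415  -0.2412  0.059 ]
scene0 bowl [ 0.5775 -0.2536  0.0202]
scene0 vase [ 0.5165 -0.3607  0.1192]
scene0 wheel [0.5749 0.1724 0.0793]
scene0 knob [0.49   0.1593 0.1582]
scene0 table [ 0.7366 -0.4072 -0.002 ]
head [0.57785543 0.17112268] 0.10934500613248133 4920 0.07936167431456757
ring (array([0.57792459, 0.17135239]), np.float64(0.03242306048073209)) [0.57906237 0.17153683] 198
knobtop [0.48322194 0.15746547 0.15765383] 81 [0.02561191 0.02345369 0.01256133]
arm [0.48122708 0.15924092 0.10989606] 114
rim (array([ 0.43532862, -0.23106902]), np.float64(0.02465715331258185)) [ 0.43602631 -0.2308744   0.08321504] 70
```

```bash
cat >> h.py <<'E'
from scipy.spatial.transform import Rotation as Ro
def rel(pos,yaw,o=None):
    o=o or robot.get_obs()
    R0=Ro.from_euler('xyz',o['ee_rot']); R1=Ro.from_euler('xyz',[np.pi,0,yaw])
    rv=(R0.inv()*R1).as_rotvec(); t=R0.inv().apply(np.asarray(pos)-o['tool_pos'])*100
    print('t',round(o['time'],2),'pos',o['tool_pos'].round(4),'rot',o['ee_rot'].round(3),'w',round(o['width'],4),'F',o['wrist_force'].round(1),'q6',o['joint_positions'][5].round(2))
    print('rel rv',rv.round(4),'t cm',t.round(2))
E
python3 - <<'E'
from h import *
rel([.434,-.232,.15],2.82)
rel([.434,-.232,.206],2.82)
s=dict(np.load('pics/wrist0.npz'));R=cv2.Rodrigues(s['rvec'])[0];print(-R.T@s['tvec'],R[2])
E
```

```text
t 0.15 pos [0.1738 0.5214 0.2046] rot [-3.14 -0.    2.82] w 0.0942 F [ 0.3 -0.1  0.5] q6 -0.1
rel rv [-0.0017 -0.0001 -0.0002] t cm [-48.51 -63.23   5.56]
t 0.15 pos [0.1738 0.5214 0.2046] rot [-3.14 -0.    2.82] w 0.0942 F [ 0.3 -0.1  0.5] q6 -0.1
rel rv [-0.0017 -0.0001 -0.0002] t cm [-4.851e+01 -6.324e+01 -4.000e-02]
[0.09841011 0.54650842 0.38130405] [ 0.2569054  -0.08771172 -0.96244806]
```

drive_tool --series '[[[0,0,0,-2.4,-3.1,0,100],[0,0,0,-4.8,-6.3,0,100],[0,0,0,-7.2,-9.4,0,100],[0,0,0,-9.6,-12.5,0,100],[0,0,0,-12,-15.7,0,100],[0,0,0,-14.5,-19,0,100],[0,0,0,-17,-22,0,100],[0,0,0,-19.4,-25.2,0,100],[0,0,0,-22,-28.5,0,100],[0,0,0,-24.2,-31.6,0,100],[0,0,0,-26.6,-34.8,0,100],[0,0,0,-29,-38,0,100],[0,0,0,-31.5,-41,0,100],[0,0,0,-34,-44.2,0,100],[0,0,0,-36.4,-47.4,0,100],[0,0,0,-38.8,-50.6,0,100],[0,0,0,-41.2,-53.8,0,100],[0,0,0,-43.6,-57,0,100],[0,0,0,-46,-60.1,1,100],[0,0,0,-48.5,-63.2,2,100]]]'

```text
time: 2.15
tool_pos: [0.4343, -0.2334, 0.1854]
ee_rot: [-3.14, 0.0, 2.819]
wrist_force: [0.3, 0.6, -0.1]
width: 0.0937
```

```bash
python3 - <<'E'
from h import *
snap('wrist','w1')
rel([.434,-.232,.15],2.82)
E
```

```text
t 2.2 pos [ 0.4347 -0.2379  0.182 ] rot [-3.137e+00 -2.000e-03  2.816e+00] w 0.0941 F [ 1.1 -3.6 -1.3] q6 -1.86
rel rv [-0.0046 -0.0021 -0.0042] t cm [0.25 0.56 3.2 ]
```

View pics/w1.png

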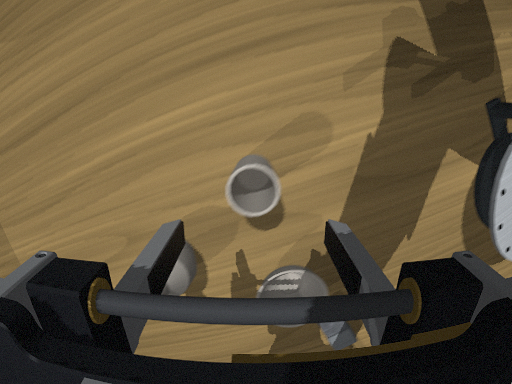

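The tumbler's rim, at (253,190), sits between the fingers in x. The vase and bowl lie beyond the fingers, lower in the frame. The arm was still settling, so I'll lower it, hold, and measure again at rest.

drive_tool --series '[[[0,0,0,0.2,0.5,1.5,100],[0,0,0,0.2,0.5,3,100],[0,0,0,0.2,0.5,3,100],[0,0,0,0.2,0.5,3,100],[0,0,0,0.2,0.5,3,100],[0,0,0,0.2,0.5,3,100]]]'

```text
time: 2.8
tool_pos: [0.4348, -0.2328, 0.1532]
ee_rot: [-3.136, 0.0, 2.816]
wrist_force: [0.3, 0.4, 0.5]
width: 0.0939
```

```bash
python3 - <<'E'
from h import *
s=snap('wrist','w2'); C=cloud(s,True)
P=C.reshape(-1,3)[s['depth'].ravel()>0]
d=np.hypot(P[:,0]-.434,P[:,1]+.232)
for lo,hi in((.080,.092),(.0835,.092)):
    r=P[(d<.04)&(P[:,2]>lo)&(P[:,2]<hi)]; print(circ(r[:,:2]),len(r),r[:,2].max())
c=circ(r[:,:2])[0]
rel([.434,-.232,.041],2.82); 
print('vase/bowl z>.1',P[(P[:,2]>.1)&(P[:,2]<.14)].mean(0))
# top camera again for tumbler & tool visible?
snap('top','top1')
E
```

```text
(array([ 0.43200656, -0.23220755]), np.float64(0.02451485867566477)) 757 0.08477916569105517
(array([ 0.43168695, -0.23210481]), np.float64(0.024269150355261906)) 61 0.08477916569105517
t 2.85 pos [ 0.4348 -0.2328  0.1531] rot [-3.136 -0.     2.816] w 0.0943 F [-0.5 -0.5 -0.1] q6 -1.85
rel rv [-0.0051 -0.0002 -0.004 ] t cm [ 0.1   0.11 11.2 ]
vase/bowl z>.1 [ 0.51166026 -0.36504807  0.12528385]
```

View pics/w2.png

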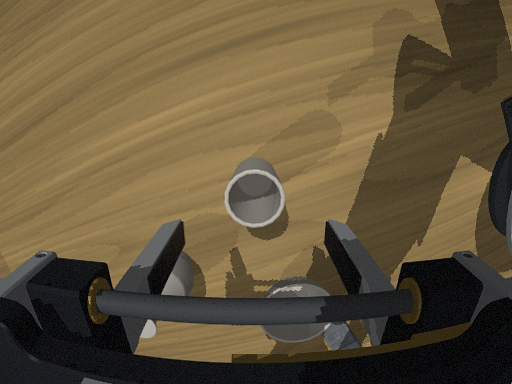

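The tumbler's rim is at (255,198), centred between the fingertips. The three cameras agree to about 3 mm. I'll descend and grip.

drive_tool --series '[[[-0.005,0,0,0.2,0.1,3,100],[-0.005,0,0,0.2,0.1,6,100],[-0.005,0,0,0.2,0.1,9,100],[-0.005,0,0,0.2,0.1,11,100],[-0.005,0,0,0.2,0.1,11.2,100],[-0.005,0,0,0.2,0.1,11.2,100],[-0.005,0,0,0.2,0.1,11.2,60],[-0.005,0,0,0.2,0.1,11.2,40],[-0.005,0,0,0.2,0.1,11.2,30],[-0.005,0,0,0.2,0.1,11.2,30],[-0.005,0,0,0.2,0.1,11.2,30],[-0.005,0,0,0.2,0.1,11.2,30]]]'

```text
time: 4.1
tool_pos: [0.433, -0.2319, 0.0411]
ee_rot: [-3.141, -0.0, 2.816]
wrist_force: [0.0, 0.2, 0.6]
width: 0.0521
```

drive_tool --series '[[[0,0,0,0,0,-1,30],[0,0,0,0,0,-3,30],[0,0,0,0,0,-6,30],[0,0,0,0,0,-9,30],[0,0,0,0,0,-12,30],[0,0,0,0,0,-15,30],[0,0,0,0,0,-18,30],[0,0,0,0,0,-20,30],[0,0,0,0,0,-20,30],[0,0,0,0,0,-20,30]]]'

```text
time: 5.1
tool_pos: [0.4328, -0.2317, 0.2408]
ee_rot: [-3.141, -0.0, 2.816]
wrist_force: [-0.8, -0.3, -1.9]
width: 0.052
```

```bash
python3 - <<'E'
from h import *
# knob/wheel average estimates
c=np.array([.5763,.1698]); 
for k in([.47804,.1529]-np.array([.5750,.1683]),[.48322,.15747]-np.array([.5779,.1712])): print(np.linalg.norm(k),np.arctan2(k[1],k[0]))
rel([.5763,.1698,.24],np.pi+.157)
E
```

```text
0.09817536147119595 -2.9840799721742863
0.09567034702560662 -2.9975817497490085
t 5.1 pos [ 0.4328 -0.2317  0.2408] rot [-3.141 -0.     2.816] w 0.052 F [-0.8 -0.3 -1.9] q6 -1.85
rel rv [-2.000e-04 -3.000e-04 -4.825e-01] t cm [-0.75 42.63  0.07]
```

drive_tool --series '[[[0,0,-0.04,-0.5,2.5,0,30],[0,0,-0.09,-1,5,0,30],[0,0,-0.14,-1.5,7.5,0,30],[0,0,-0.19,-2,10,0,30],[0,0,-0.24,-2.5,13,0,30],[0,0,-0.29,-3,16,0,30],[0,0,-0.34,-3.5,19,0,30],[0,0,-0.39,-4,22,0,30],[0,0,-0.44,-5,25,0,30],[0,0,-0.48,-5.5,27.5,0,30],[0,0,-0.48,-5.5,28.5,0,30],[0,0,-0.48,-5.5,28.5,0,30],[0,0,-0.48,-5.5,28.5,0,30],[0,0,-0.48,-5.5,28.5,0,30]]]'

```text
time: 6.5
tool_pos: [0.5755, 0.0196, 0.2405]
ee_rot: [-3.141, -0.001, -2.989]
wrist_force: [-0.5, 0.8, -1.9]
width: 0.052
```

```bash
python3 - <<'E'
from h import *
s=snap('wrist','w3'); C=cloud(s,True)
P=C.reshape(-1,3)[s['depth'].ravel()>0]
d=np.hypot(P[:,0]-.5763,P[:,1]-.17)
r=P[(d<.045)&(P[:,2]>.0845)&(P[:,2]<.094)]; print(circ(r[:,:2]),len(r),r[:,2].max())
k=P[(d<.16)&(P[:,2]>.15)&(P[:,2]<.17)]; print(k.mean(0) if len(k) else 0,len(k))
print('head z',np.median(P[(d<.1)&(abs(P[:,2]-.08)<.008)][:,2]))
rel([.5763,.1698,.24],np.pi+.157)
E
```

```text
(array([0.57470129, 0.16922331]), np.float64(0.032311609324400956)) 671 0.08819618230971452
[0.47813735 0.15285031 0.15674745] 513
head z 0.07771564464275266
t 6.55 pos [0.5757 0.0196 0.2408] rot [-3.141 -0.    -2.989] w 0.052 F [-0.2 -1.3 -1. ] q6 -1.79
rel rv [-0.0006 -0.0005 -0.0044] t cm [-2.35 14.84  0.07]
```

View pics/w3.png

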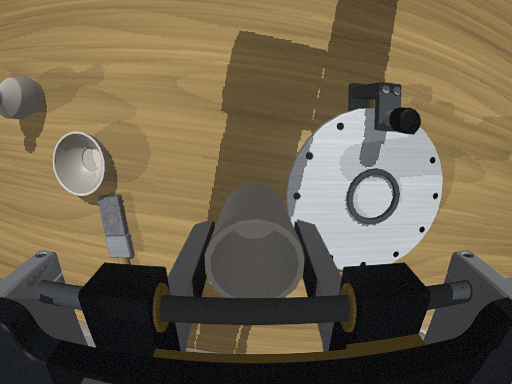

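The wheel is at right with the ring at (373,196) and the knob at (405,120). The tumbler is upright in the hand. Wrist-camera and fixed-camera offsets both give a TCP target of about (0.5755, 0.1696).

drive_tool --series '[[[0,0,0,-0.4,2.5,0,30],[0,0,0,-0.8,5,0,30],[0,0,0,-1.2,8,0,30],[0,0,0,-1.6,11,0,30],[0,0,0,-2,13.5,0,30],[0,0,-0.004,-2.25,14.8,0,30],[0,0,-0.004,-2.25,14.8,0,30],[0,0,-0.004,-2.25,14.8,0,30],[0,0,-0.004,-2.25,14.8,3,30],[0,0,-0.004,-2.25,14.8,6,30],[0,0,-0.004,-2.25,14.8,8,30],[0,0,-0.004,-2.25,14.8,9.5,30],[0,0,-0.004,-2.25,14.8,10.2,30],[0,0,-0.004,-2.25,14.8,10.2,30],[0,0,-0.004,-2.25,14.8,10.2,30],[0,0,-0.004,-2.25,14.8,10.2,30]]]'

```text
time: 8.15
tool_pos: [0.5763, 0.1693, 0.1404]
ee_rot: [-3.141, 0.002, -2.985]
wrist_force: [-0.3, -0.1, -0.1]
width: 0.052
```

```bash
python3 - <<'E'
from h import *
rel([.5755,.1696,.121],np.pi+.157)
a=snap('scene','s4')['img'];b=snap('top','t4')['img']
cv2.imwrite('pics/c4.png',np.hstack([cv2.resize(a[150:310,260:420],(400,400)),cv2.resize(b[130:300,80:250],(400,400))]))
E
```

```text
t 8.15 pos [0.5763 0.1693 0.1404] rot [-3.141e+00  2.000e-03 -2.985e+00] w 0.052 F [-0.3 -0.1 -0.1] q6 -1.54
rel rv [-0.0005  0.0025 -0.0006] t cm [0.08 0.05 1.94]
```

View pics/c4.png

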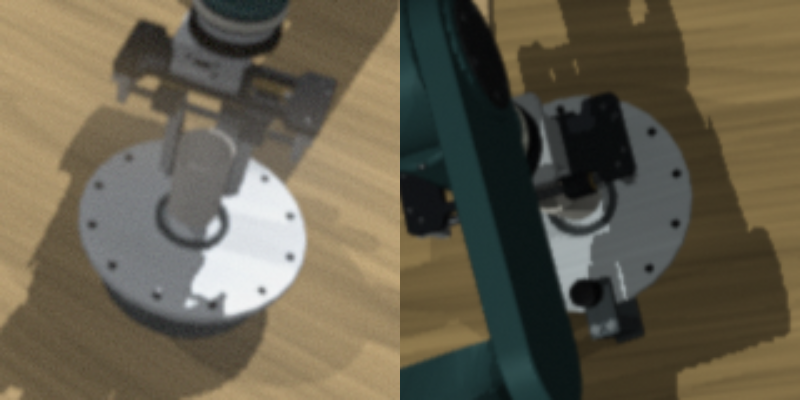

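The left crop shows the tumbler's foot hovering over the ring at about (195,215). I'll lower it slowly to contact.

drive_tool --series '[[[0,0.002,0,0.08,0.05,0.4,30],[0,0.002,0,0.08,0.05,0.8,30],[0,0.002,0,0.08,0.05,1.2,30],[0,0.002,0,0.08,0.05,1.5,30],[0,0.002,0,0.08,0.05,1.7,30],[0,0.002,0,0.08,0.05,1.8,30],[0,0.002,0,0.08,0.05,1.85,30],[0,0.002,0,0.08,0.05,1.85,30],[0,0.002,0,0.08,0.05,1.85,30]]]'

```text
time: 9.15
tool_pos: [0.5753, 0.1698, 0.1218]
ee_rot: [-3.141, 0.0, -2.985]
wrist_force: [0.1, 0.1, -2.2]
width: 0.0521
```

Not in contact yet. I'll continue in small steps.

drive_tool --series '[[[0,0,0,0,0,0.05,30],[0,0,0,0,0,0.1,30],[0,0,0,0,0,0.15,30],[0,0,0,0,0,0.15,30],[0,0,0,0,0,0.15,30]]]'

```text
time: 9.65
tool_pos: [0.5757, 0.1698, 0.1211]
ee_rot: [-3.141, 0.002, -2.985]
wrist_force: [-0.1, -0.2, 2.1]
width: 0.0524
```

```bash
python3 - <<'E'
from h import *
rel([.5755,.1696,.121],np.pi+.157)
s=snap('wrist','w5');C=cloud(s,True);P=C.reshape(-1,3)[s['depth'].ravel()>0]
d=np.hypot(P[:,0]-.5755,P[:,1]-.17)
r=P[(d<.04)&(P[:,2]>.158)&(P[:,2]<.175)]; print(r[:,2].max(),np.percentile(r[:,2],90),circ(r[:,:2]),len(r))
a=robot.snapshot('scene')['img']
cv2.imwrite('pics/c5.png',np.hstack([cv2.resize(a[150:310,260:420],(400,400)),cv2.resize(s['img'],(400,400))]))
E
```

```text
t 9.65 pos [0.5757 0.1698 0.1211] rot [-3.141e+00  2.000e-03 -2.985e+00] w 0.0524 F [-0.1 -0.2  2.1] q6 -1.53
rel rv [-0.0005  0.0016 -0.0004] t cm [ 0.02 -0.01  0.01]
0.1749929128325456 0.17049302870871813 (array([0.57286883, 0.16925309]), np.float64(0.026747996178292845)) 3165
```

View pics/c5.png

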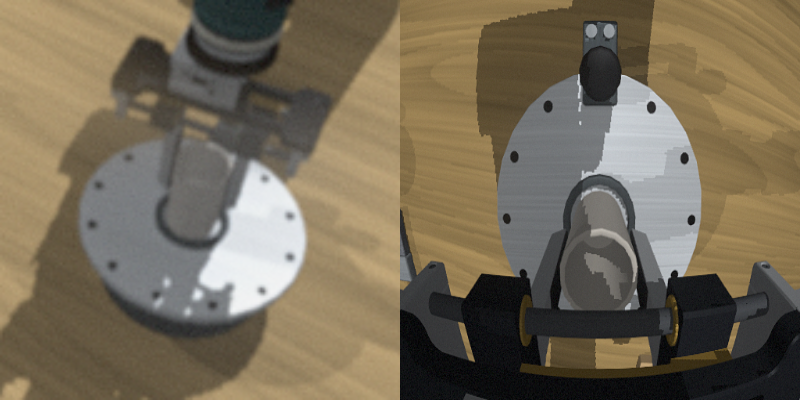

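Both crops show the foot inside the ring. The force rose about 4 N at TCP z = 0.1211, which is the pick height plus exactly 80 mm, so the tumbler is on the floor. I'll release and rise.

drive_tool --series '[[[0,0,0,0,0,0,58],[0,0,0,0,0,0,65],[0,0,0,0,0,0,80],[0,0,0,0,0,0,90],[0,0,0,0,0,0,90],[0,0,0,0,0,0,90],[0,0,0,0,0,-1,90],[0,0,0,0,0,-3,90],[0,0,0,0,0,-6,90],[0,0,0,0,0,-9,90],[0,0,0,0,0,-9,90],[0,0,0,0,0,-9,90],[0,0,0,0,0,-9,90]]]'

```text
time: 11.05
tool_pos: [0.575, 0.1697, 0.2098]
ee_rot: [-3.141, -0.001, -2.985]
wrist_force: [0.0, -0.3, -0.1]
width: 0.0848
```

```bash
python3 - <<'E'
from h import *
s=snap('wrist','w6');C=cloud(s,True);P=C.reshape(-1,3)[s['depth'].ravel()>0]
d=np.hypot(P[:,0]-.5755,P[:,1]-.17)
r=P[(d<.04)&(P[:,2]>.155)&(P[:,2]<.175)]; print('rim z pct',np.percentile(r[:,2],[5,50,95]),circ(r[:,:2]),len(r))
A=np.c_[r[:,:2],np.ones(len(r))]
k=P[(d<.16)&(d>.06)&(P[:,2]>.152)&(P[:,2]<.17)]; print('knob',k.mean(0),np.ptp(k,0),len(k))
c,rr=circ(k[:,:2]);print(c,rr)
for n,t in(('top','t6'),('scene','s6')):
    s2=snap(n,t);C2=cloud(s2);Q=C2.reshape(-1,3)[s2['depth'].ravel()>0]
    dd=np.hypot(Q[:,0]-.5755,Q[:,1]-.17)
    for nm,m in(('rim',(dd<.04)&(Q[:,2]>.158)&(Q[:,2]<.172)),('knob',(np.hypot(Q[:,0]-.48,Q[:,1]-.155)<.025)&(Q[:,2]>.152)&(Q[:,2]<.168))):
        q=Q[m]; print(n,nm,len(q), q.mean(0) if len(q) else '', q[:,2].max() if len(q) else '', circ(q[:,:2]) if len(q)>10 else '')
rel([.4785,.1545,.21],np.pi+.157)
E
```

```text
rim z pct [0.15653058 0.1621482  0.1635388 ] (array([0.57427377, 0.16897731]), np.float64(0.024244758072515304)) 1162
knob [0.47809346 0.15516591 0.15730069] [0.02465461 0.0254941  0.00714503] 847
[0.47803615 0.15516606] 0.008941102044925067
top rim 114 [0.56572277 0.16888104 0.16397401] 0.16761716248235164 (array([0.57521623, 0.16726249]), np.float64(0.024587261537001644))
top knob 127 [0.47813862 0.15307105 0.15945159] 0.16330777500061214 (array([0.47823127, 0.15337396]), np.float64(0.009264324872712159))
scene rim 154 [0.57822587 0.17067698 0.16272252] 0.1675994641049087 (array([0.57815733, 0.17053858]), np.float64(0.024680275356751206))
scene knob 76 [0.48300695 0.15723007 0.15824632] 0.16343394704220848 (array([0.4815485 , 0.15681463]), np.float64(0.009632155641270384))
t 11.2 pos [0.5748 0.1697 0.2092] rot [-3.141e+00 -2.000e-03 -2.985e+00] w 0.0847 F [-0.6 -0.8  0.5] q6 -1.53
rel rv [-0.0006 -0.0017 -0.0004] t cm [ 9.75  0.01 -0.06]
```

View pics/w6.png

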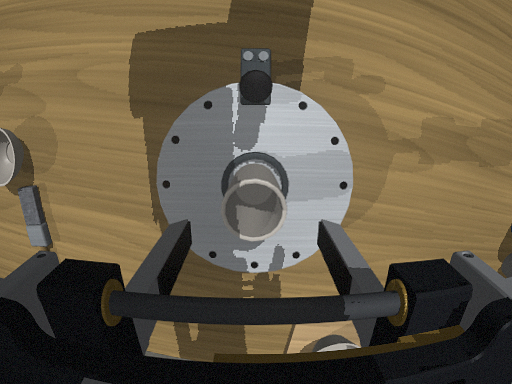

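View pics/s6.png

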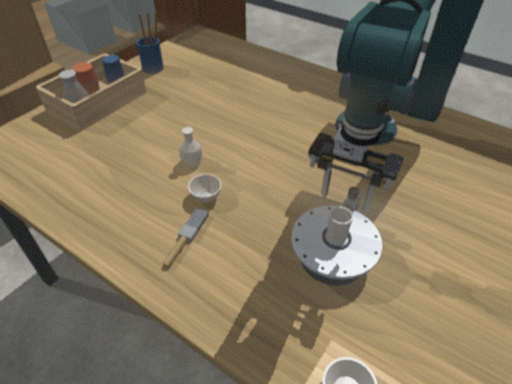

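The tumbler stands upright in the ring, with its rim at (254,210) and its foot inside the ring in the wrist view. The rim is at 0.163–0.165 m and its centre matches the ring. The bystanders haven't moved. Next is the knob at about (0.4788, 0.1547).

drive_tool --series '[[[0,0,0,2.5,0,0,75],[0,0,0,5,0,0,65],[0,0,0,7.5,0,0,60],[0,0,0,9.2,0,0,60],[0,0,0,9.7,0,0,60],[0,0,0,9.7,0,0,60],[0,0,0,9.7,0,0,60],[0,0,0,9.7,0,2,60],[0,0,0,9.7,0,3,60],[0,0,0,9.7,0,3.5,60],[0,0,0,9.7,0,3.5,60],[0,0,0,9.7,0,3.5,60]]]'

```text
time: 12.4
tool_pos: [0.4793, 0.1545, 0.1747]
ee_rot: [-3.141, -0.001, -2.985]
wrist_force: [0.8, -0.4, -0.1]
width: 0.0565
```

```bash
python3 - <<'E'
from h import *
rel([.4788,.1547,.128],np.pi+.157)
a=snap('scene','s7')['img'];b=snap('wrist','w7')['img'];c=snap('top','t7')['img']
f=lambda x:cv2.resize(x,(266,266))
cv2.imwrite('pics/c7.png',np.hstack([cv2.resize(a[130:290,270:430],(400,400)),cv2.resize(c[180:300,100:220],(400,400))]))
E
```

```text
t 12.4 pos [0.4793 0.1545 0.1747] rot [-3.141e+00 -1.000e-03 -2.985e+00] w 0.0565 F [ 0.8 -0.4 -0.1] q6 -1.53
rel rv [-0.0006 -0.0013 -0.0005] t cm [0.04 0.03 4.67]
```

View pics/c7.png

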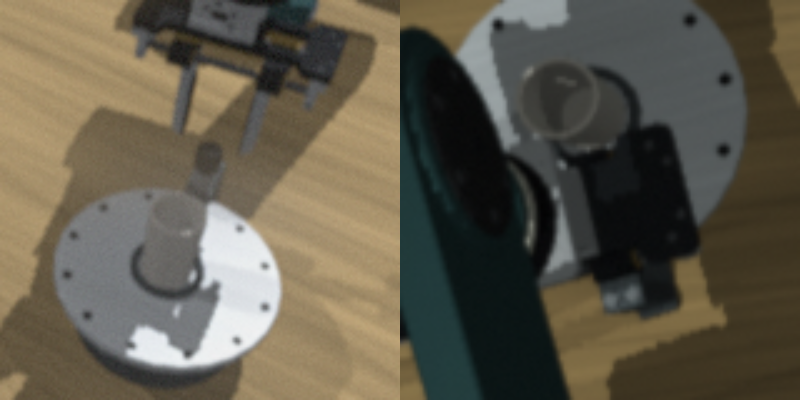

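View pics/w7.png

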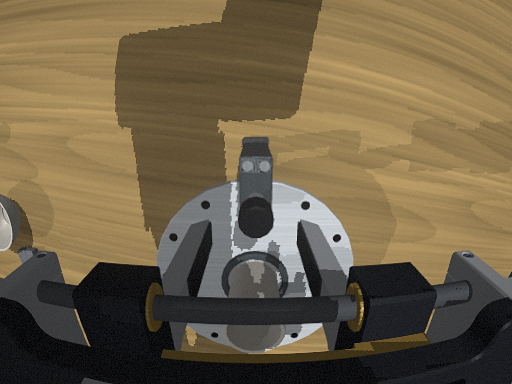

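The knob is at (256,217) in the wrist view, midway between the fingertips. I'll descend and close on it.

drive_tool --series '[[[0,0,0,0.04,0.02,1.5,60],[0,0,0,0.04,0.02,3,60],[0,0,0,0.04,0.02,4.2,60],[0,0,0,0.04,0.02,4.6,60],[0,0,0,0.04,0.02,4.6,60],[0,0,0,0.04,0.02,4.6,60],[0,0,0,0.04,0.02,4.6,40],[0,0,0,0.04,0.02,4.6,20],[0,0,0,0.04,0.02,4.6,5],[0,0,0,0.04,0.02,4.6,5],[0,0,0,0.04,0.02,4.6,5],[0,0,0,0.04,0.02,4.6,5]]]'

```text
time: 13.75
tool_pos: [0.4791, 0.1554, 0.1295]
ee_rot: [3.141, 0.0, -2.985]
wrist_force: [-0.4, 1.6, 1.3]
width: 0.0253
```

```bash
python3 - <<'E'
from h import *
rel([.4788,.1547,.128],np.pi+.157)
E
```

```text
t 13.75 pos [0.4791 0.1554 0.1295] rot [ 3.141  0.    -2.985] w 0.0253 F [-0.4  1.6  1.3] q6 -1.53
rel rv [ 0.0008  0.0004 -0.0001] t cm [ 0.04 -0.06  0.15]
```

Gripped, with a width of 25 mm. Now I'll pull up in steps and watch the force.

drive_tool --series '[[[0,0,0,0,0,-0.2,5],[0,0,0,0,0,-0.4,5],[0,0,0,0,0,-0.6,5],[0,0,0,0,0,-0.8,5],[0,0,0,0,0,-0.8,5],[0,0,0,0,0,-0.8,5],[0,0,0,0,0,-0.8,5]]]'

```text
time: 14.45
tool_pos: [0.4789, 0.1554, 0.1371]
ee_rot: [3.141, -0.0, -2.985]
wrist_force: [2.6, 3.2, -7.9]
width: 0.0257
```

drive_tool --series '[[[0,0,0,0,0,-0.2,5],[0,0,0,0,0,-0.4,5],[0,0,0,0,0,-0.6,5],[0,0,0,0,0,-0.6,5],[0,0,0,0,0,-0.6,5],[0,0,0,0,0,-0.6,5]]]'

```text
time: 15.05
tool_pos: [0.4789, 0.1554, 0.143]
ee_rot: [3.141, -0.0, -2.985]
wrist_force: [3.7, 2.5, -10.0]
width: 0.0257
```

drive_tool --series '[[[0,0,0,0,0,-0.1,5],[0,0,0,0,0,-0.2,5],[0,0,0,0,0,-0.25,5],[0,0,0,0,0,-0.25,5],[0,0,0,0,0,-0.25,5]]]'

```text
time: 15.55
tool_pos: [0.4789, 0.1553, 0.1455]
ee_rot: [3.141, -0.0, -2.985]
wrist_force: [3.7, 1.2, -10.4]
width: 0.0254
```

drive_tool --series '[[[0,0,0,0,0,-0.05,5],[0,0,0,0,0,-0.05,5],[0,0,0,0,0,-0.05,5]]]'

```text
time: 15.85
tool_pos: [0.4789, 0.1554, 0.1456]
ee_rot: [3.141, -0.0, -2.985]
wrist_force: [4.3, 3.4, -12.2]
width: 0.0253
```

drive_tool --series '[[[0,0,0,0,0,-0.05,5],[0,0,0,0,0,-0.08,5],[0,0,0,0,0,-0.08,5],[0,0,0,0,0,-0.08,5]]]'

```text
time: 16.25
tool_pos: [0.4788, 0.1553, 0.1456]
ee_rot: [3.141, -0.001, -2.985]
wrist_force: [5.8, 3.5, -13.6]
width: 0.0248
```

```bash
python3 - <<'E'
from h import *
rel([.4788,.1547,.1455],np.pi+.157)
a=snap('scene','s8')
C=cloud(a);Q=C.reshape(-1,3)[a['depth'].ravel()>0]
m=(np.hypot(Q[:,0]-.482,Q[:,1]-.157)<.014)&(Q[:,2]>.12)&(Q[:,2]<.2);print('z knob area',np.percentile(Q[m][:,2],[50,75,90,97]),m.sum())
m=(np.hypot(Q[:,0]-.578,Q[:,1]-.171)<.04)&(Q[:,2]>.158)&(Q[:,2]<.172);print('rim',circ(Q[m][:,:2]),Q[m][:,2].mean())
b=snap('wrist','w8')
C=cloud(b,True)
cv2.imwrite('pics/c8.png',np.hstack([cv2.resize(a['img'][130:290,270:430],(400,400)),cv2.resize(b['img'][130:330,150:350],(400,400))]))
cv2.imwrite('pics/c8.png',cv2.imread('pics/c8.png'))
E
```

```text
t 16.25 pos [0.4788 0.1553 0.1456] rot [ 3.141e+00 -1.000e-03 -2.985e+00] w 0.0248 F [  5.8   3.5 -13.6] q6 -1.53
rel rv [ 0.0009 -0.0011 -0.0002] t cm [ 0.01 -0.06  0.01]
z knob area [0.16613582 0.17445727 0.17597029 0.1778692 ] 185
rim (array([0.57816367, 0.17048985]), np.float64(0.02476425871234582)) 0.16258998248398093
```

View pics/c8.png

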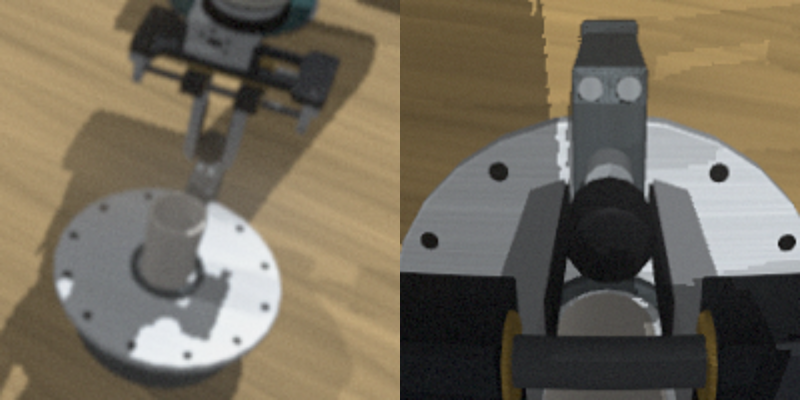

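View pics/s8.png

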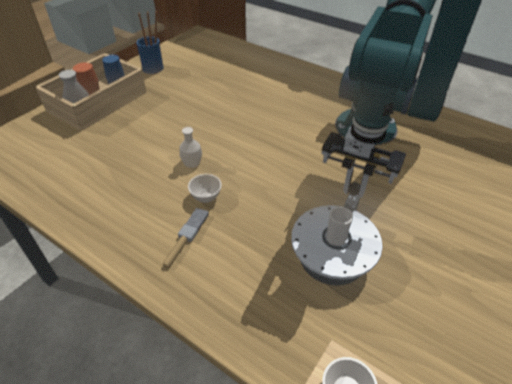

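The scene shows the knob in the jaws with its top at about 0.176 m, which is rest plus 16 mm. Force now rises with no further motion, so it is at the stop. The tumbler and bystanders are unchanged. I'll hold for a second to check it is steady.

drive_tool --series '[[[0,0,0,0,0,-0.08,5],[0,0,0,0,0,-0.08,5],[0,0,0,0,0,-0.08,5],[0,0,0,0,0,-0.08,5],[0,0,0,0,0,-0.08,5],[0,0,0,0,0,-0.08,5],[0,0,0,0,0,-0.08,5],[0,0,0,0,0,-0.08,5],[0,0,0,0,0,-0.08,5],[0,0,0,0,0,-0.08,5]]]'

```text
time: 17.35
tool_pos: [0.4788, 0.1553, 0.1456]
ee_rot: [3.141, -0.002, -2.985]
wrist_force: [5.9, 2.3, -14.4]
width: 0.0253
```

```bash
python3 - <<'E'
from h import *
def kz(a):
    C=cloud(a);Q=C.reshape(-1,3)[a['depth'].ravel()>0]
    m=(np.hypot(Q[:,0]-.482,Q[:,1]-.157)<.014)&(Q[:,2]>.12)&(Q[:,2]<.2);return np.percentile(Q[m][:,2],[50,75,90,97])
for i in range(3):
    a=robot.snapshot('scene');o=robot.get_obs();print(kz(a),o['tool_pos'].round(4),o['wrist_force'].round(1),o['width'].round(4),o['time'])
a=snap('scene','s9');b=snap('wrist','w9')
cv2.imwrite('pics/c9.png',np.hstack([cv2.resize(a['img'][130:290,270:430],(400,400)),cv2.resize(b['img'][130:330,150:350],(400,400))]))
E
```

```text
Traceback (most recent call last):
AttributeError: 'float' object has no attribute 'round'
```

```bash
python3 - <<'E'
from h import *
for i in range(2):
    a=snap('scene',f's9{i}');C=cloud(a);Q=C.reshape(-1,3)[a['depth'].ravel()>0]
    m=(np.hypot(Q[:,0]-.482,Q[:,1]-.157)<.014)&(Q[:,2]>.12)&(Q[:,2]<.2);o=robot.get_obs()
    print(np.percentile(Q[m][:,2],[50,75,90,97]),o['tool_pos'].round(4),o['wrist_force'].round(1),round(o['width'],4),o['time'])
b=snap('wrist','w9')
cv2.imwrite('pics/c9.png',np.hstack([cv2.resize(a['img'][130:290,270:430],(400,400)),cv2.resize(b['img'][130:330,150:350],(400,400))]))
E
```

```text
[0.16514124 0.1748259  0.17635218 0.18082758] [0.4788 0.1553 0.1456] [  5.3   3.4 -12.2] 0.0258 17.45
[0.16510926 0.17442791 0.17622633 0.17742231] [0.4789 0.1554 0.1456] [  5.2   3.6 -14.3] 0.0253 17.5
```

View pics/c9.png

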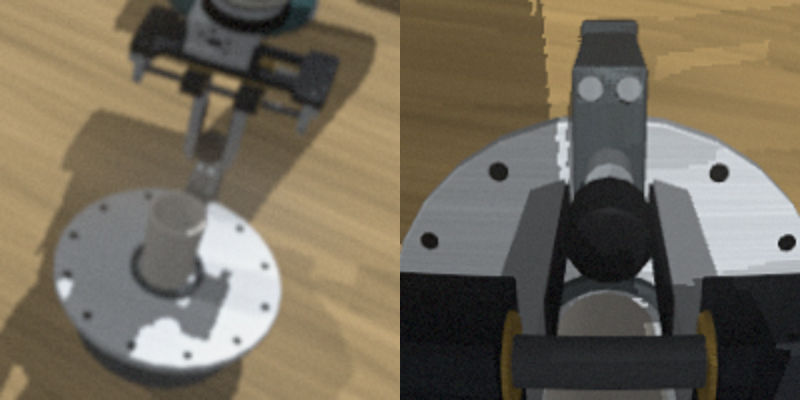

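Nothing has changed: the knob is still held and raised at (610,230) in the right crop. I'll hand it in.

```bash
python3 -c "
from bench import robot
print(robot.close_job())"
```

```text
the job is handed in; nothing more can be done
None
```

The tumbler is standing in the centring ring and let go. The arm is holding the plunger knob pulled up against its stop. I handed the job in at about 17.6 s of the 42 s.

- **Tumbler:** Contact came with the tool 80 mm above the pick height, so the foot is on the wheel head. The rim centre matched the ring centre to about 1 mm. The rim read 0.163–0.164 m high, against 0.165 m expected; that is within the calibration error. It had not moved after the pull.
- **Plunger:** The tool rose 16.1 mm and the knob top read about 0.176 m, which is its rest height plus 16 mm. At that point the pull rose from about 10.4 N to 12–14 N with no further movement. It held steady for over a second with the grip width at 25 mm.
- **Bystanders:** In the last full scene picture, the bowl, vase and brush were where they started.

**Disagreements:** The cameras differed by 2–4 mm in position, so I combined their readings. A sideways force of about 6 N remained on the knob at the end, probably from a small offset in the grip.

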